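# Hold the airbrush shield over the doll's face

## Robot

A 6-joint arm with a two-finger parallel gripper is mounted at the origin on the work surface. World frame = base frame: x ahead of the robot, y to its left, z up, the work surface at z = 0. Lengths are in m, angles in rad, forces in N, time in s.
With the tool pointing down it reaches from about 0.35 to 0.875 m from the base axis. Payload 15.5 kg.
Tool frame: the origin (TCP) lies midway between the tips of the shut fingers; the grasp point (between the pads) lies 19 mm behind it; x points along the fingers, y is the direction in which the jaws open and shut, and the axes are right-handed (so a half turn about x gives the same grasp; the last joint's range is limited). The gripper opens to 85 mm and grips with 20 to 120 N. Pads are 22 mm wide; open, the fingers measure 114 mm over their backs; the gripper's body (76 mm by 85 mm) begins 54 mm behind the grasp point. The pads swing forward as they close: fully open they stand 13 mm farther back than shut.
Start: joints at [1.135, 0.494, 1.345, -0, 1.302, -0.096], TCP at [0.208, 0.589, 0.231] pointing down, gripper open.
Joint ranges: [-2.91, 2.91], [-0.82, 2.16], [0.22, 2.67], [-1.22, 4.37], [0.12, 2.79], [-3.08, 3.08]. Speed limits (rad/s): [1.89, 1.89, 2.57, 3.01, 3.01, 3.01].

## Interface

Orientations are given as a unit quaternion [x, y, z, w].
In Python, from cell import r, vision gives the robot as it stands. The module is installed in compiled form; this text tells all that it offers. Calls block until the motion is done:
- r.movep(position, orientation): joint-space move of the TCP to a pose.
- r.servo_line(position, rate=0.15, ori=None): straight line of the TCP; ori=None keeps the orientation; rate is the mean speed in m/s.
- r.goto_joints(angles): joint-space move.
- r.grip(opening): finger opening in m; the grip force is fixed at half the most; returns when the fingers have stopped.
- r.wait(seconds).
- r.solve_ik(position, orientation): joint angles nearest the present ones, or None.
- r.get_state(): the state.
- vision.grab_frame(name): name is "scene" or "top"; returns the picture (400x640x3 uint8, red, green, blue); there is no depth.
- vision.calibration(name): a dict with "intrinsics" (3x3 intrinsics, pixels), "k1" (the pictures are not rectified: a ray, as slopes to the right and down, at radius r is drawn at 1 + k1 r^2 times it, then the intrinsics apply), "world_to_cam" (4x4, takes a point from world to camera coordinates). Camera axes: x right, y down, z forward; pixel columns grow to the right and rows downward; lengths in m; the calibration is good to about 2 mm. A picture is of the moment at which its call begins. calibration takes no time and is no camera call.
A pose or a line that the arm cannot do raises r.PlanningError and nothing moves.
- r.close_job(): hands the job in, once; it reports no verdict.
The state is a dict: "time_s": time; "joint_positions": joint angles; "joint_vel": joint speeds; "joint_efforts": joint torques, N m; "position": TCP position; "ee_rot": TCP orientation; "contact_force": force on the tool from outside, world axes, zero at the start; "torque": the same for the moment, N m; "width": finger opening in m.
Only numpy, scipy, OpenCV 4.12 (cv2) and the standard library are available. Lean on these libraries where they do the work, as an engineer would, in place of code of your own. Each camera call takes 0.05 s, during which the arm holds its last target.

## Task

Pick up the airbrush shield, carry it over the brush stand, higher than the brushes, and hold it level over the doll's face for spraying the blush: grip towards the chin, one opening over each cheek, the bridge between the openings right above the nose with a gap of about a centimetre. The face is freshly sealed, so nothing may touch the head, and the brushes, stand and pots stay where they are. Finish while holding the shield still there in the air; do not put it down or let go.

Things in the scene. Friction and masses are not known exactly. Their poses are not given: they have to be found in the camera images.
- shield: Airbrush shield lying flat on the bench: bare aluminium sheet 3 mm thick, 90 mm (x) by 96 mm (y), two round 24 mm openings at y = +22 and -22 mm, and a tongue 34 mm wide out to x = -96 mm that carries an upright wooden grip. Origin: midway between the openings, on the sheet's underside. x points away from the grip, y from opening to opening, z up. 0.08 to 0.15 kg.
- shield_grip (a point): Where to grip the shield's upright wooden grip (36 mm along the shield's x, 14 mm thick along its y, from 3 to 48 mm above the sheet's underside): on its centre line, 70 mm behind the shield's origin (towards -x), 30 mm above the sheet's underside. Fingers closing along the shield's y take it across its 14 mm. Axes as the shield's.
- doll_head: Cream resin doll head, face up on a low painting stand (round steel base, 96 mm diameter); one loose piece, 0.9 kg. Head 103 mm chin to crown, 80 mm wide. Origin: centre of the stand's underside, on the bench. x points from chin to crown, y from cheek to cheek, z up; chin and neck stub lie to -x. The cheeks lie 22 mm either side of the nose tip, along y.
- nose_tip (a point): Tip of the doll's nose, the highest point of the face: 9.5 mm towards the chin (-x) from the head's origin, and 121.5 mm above the bench. Axes as the head's.
- brush_stand: Clear acrylic brush stand, 250 mm long (x), 60 mm wide (y) and 68 mm high, loose, 0.7 kg, with six upright brushes in a row along its x. It stands between the shield and the head. Origin: centre of its underside on the bench; z up.
- brush1_tip (a point): Bristle end of brush 1, a loose brush 150 mm long and 7 to 8 mm thick standing in the brush stand at x = -95 mm of the stand; this upper end is 158 mm above the bench.
- brush2_tip (a point): Bristle end of brush 2, a loose brush 150 mm long and 7 to 8 mm thick standing in the brush stand at x = -57 mm of the stand; this upper end is 158 mm above the bench.
- brush3_tip (a point): Bristle end of brush 3, a loose brush 150 mm long and 7 to 8 mm thick standing in the brush stand at x = -19 mm of the stand; this upper end is 158 mm above the bench.
- brush4_tip (a point): Bristle end of brush 4, a loose brush 150 mm long and 7 to 8 mm thick standing in the brush stand at x = 19 mm of the stand; this upper end is 158 mm above the bench.
- brush5_tip (a point): Bristle end of brush 5, a loose brush 150 mm long and 7 to 8 mm thick standing in the brush stand at x = 57 mm of the stand; this upper end is 158 mm above the bench.
- brush6_tip (a point): Bristle end of brush 6, a loose brush 150 mm long and 7 to 8 mm thick standing in the brush stand at x = 95 mm of the stand; this upper end is 158 mm above the bench.
- compact: Round blush pan in a black case, 62 mm diameter, 12 mm high, on the bench. Origin: centre of its underside. Bystander.
- bottle: White dropper bottle with a black cap, 30 mm diameter, 74 mm high, on the bench. Origin: centre of its underside. Bystander.
- jar: Small glass jar with a white lid, 40 mm diameter, 35 mm high, on the bench. Origin: centre of its underside. Bystander.
Mind the look-alikes: they are no part of the job. Of the things shaped like the shield, the aluminium one is meant.

How it is judged:
By the outcome, as a careful person would: the job done as asked, in the order asked, and still so for the second after the job is handed in, while the arm keeps its last pose, push and grip.
It also fails if it takes over 48 s, if anything falls off the work surface, if the arm or the gripper's body presses on something with over 40 N, if the wrist force passes 120 N, or if a joint passes its speed limit or range.

## Working session

There is one attempt and no reset: what is moved stays moved. The work goes in short steps, each a Python script; the robot and the scene stay as the last script left them, time stands still between calls to the robot, and variables do not carry over. Pictures are saved under pics/ and viewed, and the job is handed in when it is done.

```bash
mkdir -p pics; python3 - <<'E'
from cell import r, vision
import cv2, numpy as np
for n in ("scene","top"):
    im=vision.grab_frame(n); cv2.imwrite(f"pics/{n}0.png",im[:,:,::-1])
    c=vision.calibration(n); print(n,np.round(np.array(c["intrinsics"]),2).tolist(),c["k1"],np.round(np.array(c["world_to_cam"]),4).tolist())
s=r.get_state(); print(s["time_s"],s["position"],s["ee_rot"],s["width"])
E
```

```text
scene [[453.38, 0.0, 319.12], [0.0, 453.38, 204.01], [0.0, 0.0, 1.0]] 0.003491372142167061 [[0.6816, 0.7317, -0.0036, -0.3525], [0.5769, -0.5404, -0.6125, -0.258], [-0.4502, 0.4154, -0.7904, 1.4005], [0.0, 0.0, 0.0, 1.0]]
top [[452.97, 0.0, 320.16], [0.0, 452.97, 199.84], [0.0, 0.0, 1.0]] 0.00315351011414747 [[0.0929, -0.9957, 0.0059, -0.1062], [-0.9733, -0.0921, -0.2105, 0.5578], [0.2101, 0.0138, -0.9776, 1.02], [0.0, 0.0, 0.0, 1.0]]
0.1 [0.20818536 0.58895133 0.23075184] [ 0.119182    0.69702106 -0.11995594  0.696827  ] 0.08534224776466108
```

View pics/scene0.png

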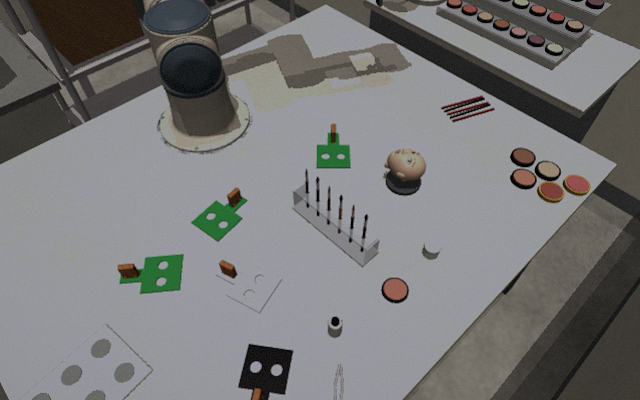

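View pics/top0.png

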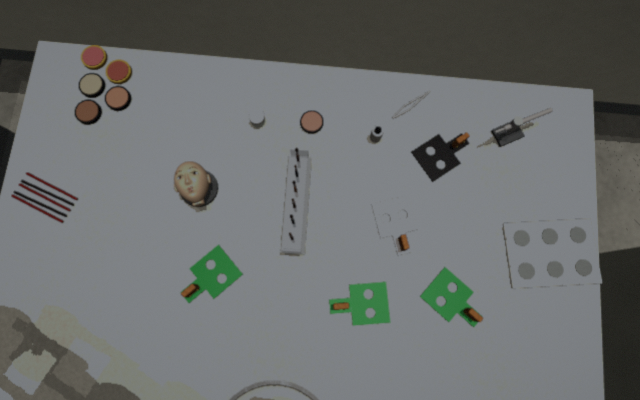

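Five or six shield-shaped things are visible. In the top view there are green ones at (216,272), (368,303) and (447,294), a black one at (436,158), and a pale metallic one at (395,217). The pale one fits bare aluminium, so I'll confirm it in a crop.

```bash
python3 - <<'E'
import cv2, numpy as np
t=cv2.imread("pics/top0.png"); s=cv2.imread("pics/scene0.png")
a=cv2.resize(t[185:265,355:435],(400,400),interpolation=cv2.INTER_CUBIC)
b=cv2.resize(s[245:325,205:285],(400,400),interpolation=cv2.INTER_CUBIC)
def st(x): 
    x=x.astype(float); return np.clip((x-90)*255/(215-90),0,255).astype(np.uint8)
cv2.imwrite("pics/crop1.png",st(np.hstack([a,b])))
a=cv2.resize(t[150:220,160:230],(400,400),interpolation=cv2.INTER_CUBIC)
b=cv2.resize(s[140:200,370:430],(400,400),interpolation=cv2.INTER_CUBIC)
cv2.imwrite("pics/crop2.png",np.hstack([a,b]))
E
```

```text
(no output)
```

View pics/crop1.png

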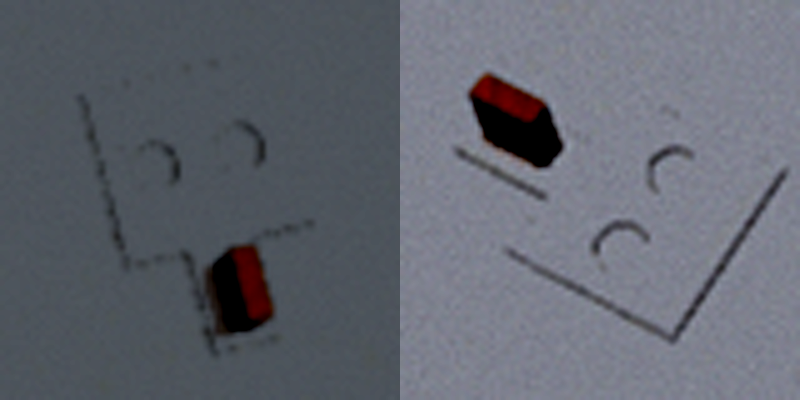

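View pics/crop2.png

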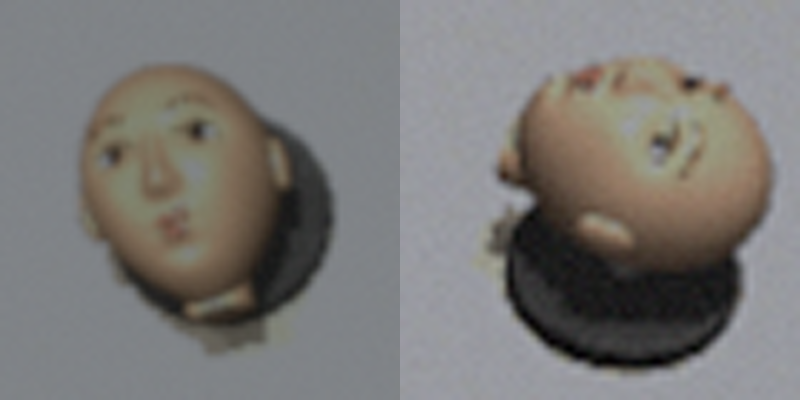

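The crop confirms it: a bare metal sheet with a wooden grip, two openings and a tongue, the only uncoloured one. Next I fit the poses from points in both views.

```bash
cat > h.py <<'E'
import numpy as np, cv2
from scipy.optimize import least_squares
from cell import r, vision
C={n:vision.calibration(n) for n in("scene","top")}
def proj(n,P):
    c=C[n];T=np.array(c["world_to_cam"]);P=np.atleast_2d(P)
    q=P@T[:3,:3].T+T[:3,3];s=q[:,:2]/q[:,2:];s=s*(1+c["k1"]*(s**2).sum(1,keepdims=True))
    K=np.array(c["intrinsics"]);return s*[K[0,0],K[1,1]]+K[:2,2]
def ray(n,uv):
    c=C[n];T=np.array(c["world_to_cam"]);K=np.array(c["intrinsics"])
    d=(np.array(uv,float)-K[:2,2])/[K[0,0],K[1,1]];s=d/(1+c["k1"]*(d**2).sum());s=d/(1+c["k1"]*(s**2).sum())
    v=T[:3,:3].T@np.r_[s,1];return -T[:3,:3].T@T[:3,3],v
def onz(n,uv,z): o,v=ray(n,uv);return o+v*(z-o[2])/v[2]
def tri(a,b):
    f=lambda P:np.r_[proj("top",P)[0]-a,proj("scene",P)[0]-b]
    s=least_squares(f,[.5,0,.1]);return s.x,s.fun
def pose(p,L):
    x,y,t=p;L=np.atleast_2d(L).astype(float);c,s=np.cos(t),np.sin(t)
    return np.c_[x+c*L[:,0]-s*L[:,1],y+s*L[:,0]+c*L[:,1],L[:,2]]
def crop(x,off,k): return (np.array(x,float)+.5)/k-.5+off
E
python3 - <<'E'
from h import *
T=[((80,97),(45,48,1.5)),((127,265),(-45,48,1.5)),((318,222),(-45,-48,1.5)),((187,255),(-45,17,1.5)),((213,352),(-96,17,1.5)),
((232,247),(-52,7,48)),((254,245),(-52,-7,48)),((273,318),(-88,-7,48)),((253,330),(-88,7,48))]
S=[((385,172),(45,48,1.5)),((273,340),(45,-48,1.5)),((108,250),(-45,-48,1.5)),((145,197),(-45,-17,1.5)),((55,150),(-96,-17,1.5)),
((90,74),(-88,7,48)),((147,104),(-52,7,48)),((70,93),(-88,-7,48)),((130,127),(-52,-7,48))]
tu=np.array([crop(a,(355,185),5) for a,_ in T]);tL=np.array([b for _,b in T])/1e3
su=np.array([crop(a,(205,245),5) for a,_ in S]);sL=np.array([b for _,b in S])/1e3
f=lambda p,w=(1,1):np.r_[w[0]*(proj("top",pose(p,tL))-tu).ravel(),w[1]*(proj("scene",pose(p,sL))-su).ravel()]
for w in((1,1),(1,0),(0,1)):
    s=least_squares(lambda p:f(p,w),[.5,-.2,0],loss="soft_l1");print(w,s.x.round(4))
    if w==(1,1):p=s.x;print(f(p).reshape(-1,2).round(1).tolist())
# head zoom
t=cv2.imread("pics/top0.png"); q=cv2.imread("pics/scene0.png")
a=cv2.resize(t[155:215,168:218],(480,576),interpolation=cv2.INTER_CUBIC)
print("top crop k=9.6")
cv2.imwrite("pics/headtop.png",a)
cv2.imwrite("pics/headsc.png",cv2.resize(q[142:202,376:436],(576,576),interpolation=cv2.INTER_CUBIC))
st=cv2.resize(t[140:262,262:332],(344,600),interpolation=cv2.INTER_CUBIC)
st2=cv2.resize(q[160:270,285:385],(455,500),interpolation=cv2.INTER_CUBIC)
o=np.zeros((600,799,3),np.uint8);o[:,:344]=st;o[:500,344:]=st2
cv2.imwrite("pics/stand.png",o)
E
```

```text
(1, 1) [ 0.5543 -0.2406  0.3235]
[[0.5, -1.0], [0.2, 0.1], [-0.6, -0.0], [0.3, -0.7], [0.5, 0.0], [-0.7, 0.1], [0.6, -0.8], [0.9, -0.6], [-0.8, -1.7], [-0.2, -0.6], [-0.3, -0.4], [-0.3, 0.1], [0.1, -0.0], [0.3, 0.1], [-1.3, -1.3], [0.2, -0.8], [-0.9, -0.4], [0.0, -0.6]]
(1, 0) [ 0.5531 -0.2402  0.3267]
(0, 1) [ 0.5556 -0.2411  0.3188]
top crop k=9.6
```

View pics/headtop.png

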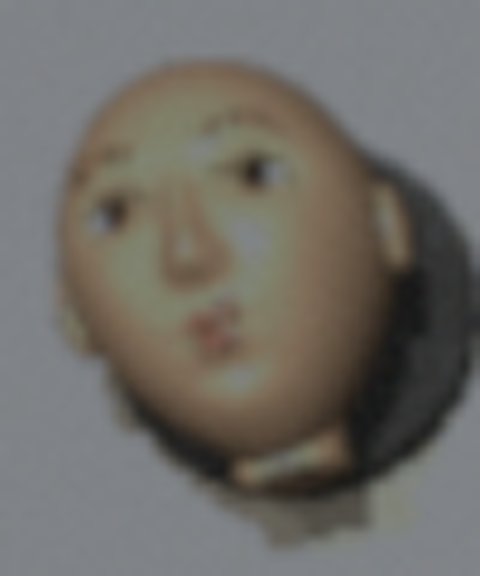

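View pics/headsc.png

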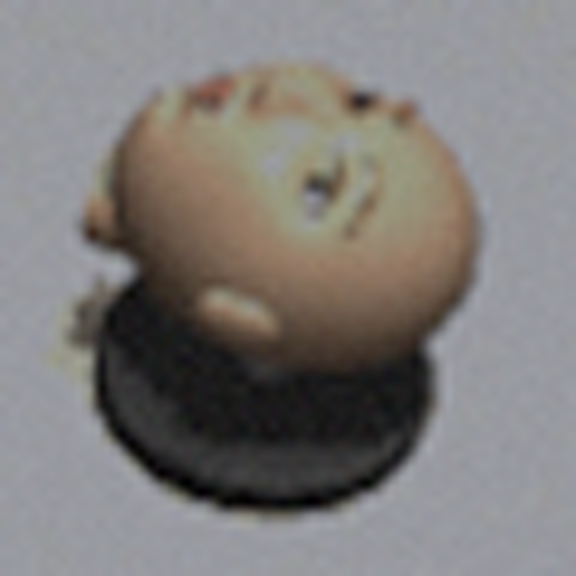

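View pics/stand.png

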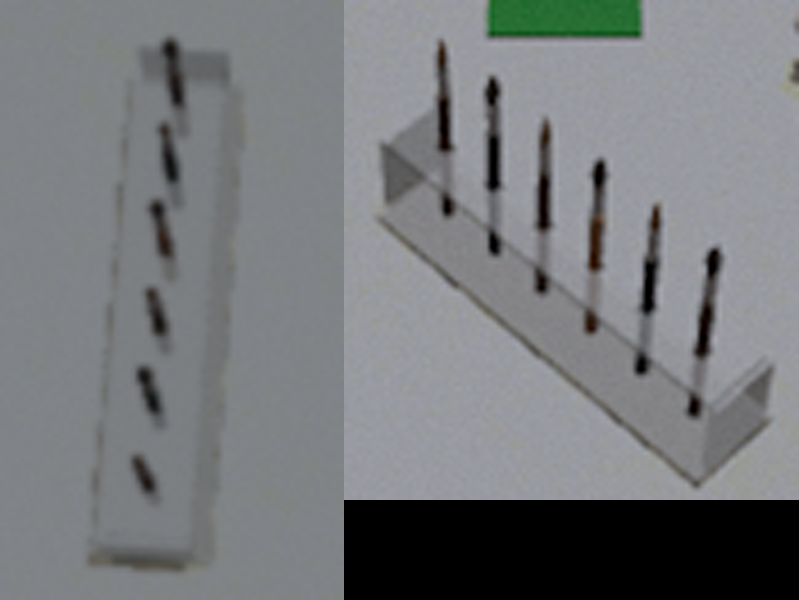

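```bash
python3 - <<'E'
from h import *
tc=lambda p:crop(p,(168,155),9.6); sc=lambda p:crop(p,(376,142),9.6)
eR,f1=tri(tc((258,170)),sc((320,185)));eL,f2=tri(tc((115,210)),sc((362,98)))
print("eyes",eR.round(4),f1.round(1),eL.round(4),f2.round(1))
# lips
m,f=tri(tc((214,330)),sc((210,93)));print("mouth",m.round(4),f.round(1))
d=eL-eR;print("eyedist",np.linalg.norm(d),"yaw from eyes",np.arctan2(d[1],d[0])-np.pi/2)
for z in(.1,.11): 
  a=onz("top",tc((258,170)),z);b=onz("top",tc((115,210)),z);d=b-a;print(z,np.arctan2(d[1],d[0])-np.pi/2)
e=(eL+eR)/2-m;print("mouth->eyes yaw",np.arctan2(e[1],e[0]))
for k in((182,255),(184,262),(183,245)): print("nose",k,onz("top",tc(k),.1215).round(4))
n,f=tri(tc((183,258)),sc((280,72)));print("nosetri",n.round(4),f.round(1))
# base
sp=[(100,380),(120,430),(160,475),(210,503),(260,512),(310,500),(360,475),(410,430),(430,385)]
tp=[(440,210),(468,270),(472,330),(450,395),(410,450),(350,485),(300,495),(220,483),(180,460),(140,420)]
SP=np.array([onz("scene",sc(p),0)[:2] for p in sp]);TP=np.array([onz("top",tc(p),0)[:2] for p in tp])
for P in(SP,TP,np.r_[SP,TP]):
    s=least_squares(lambda c:np.hypot(*(P-c).T)-.048,P.mean(0),loss="soft_l1",f_scale=.002);print("base",s.x.round(4),(s.fun*1e3).round(1))
# ears
ea,f=tri(tc((397,235)),sc((240,312)));print("ear",ea.round(4),f.round(1))
# brushes
kt=lambda p:np.array([(p[0]+.5)*70/344-.5+262,(p[1]+.5)*122/600-.5+140]);ks=lambda p:np.array([(p[0]-344+.5)*100/455-.5+285,(p[1]+.5)*110/500-.5+160])
bt=[(170,42),(163,128),(156,205),(151,293),(144,372),(137,458)]; bs=[(713,250),(656,206),(599,161),(545,121),(492,78),(441,42)]
for a,b in zip(bt,bs):
    P,f=tri(kt(a),ks(b));print("brush",P.round(4),f.round(1))
E
```

```text
eyes [0.5933 0.241  0.1039] [-0. -0. -0.  0.] [0.5803 0.2737 0.1039] [-0.  -0.  -0.1  0. ]
mouth [0.5524 0.2444 0.1059] [ 0.1  0.1  0.2 -0.1]
eyedist 0.035169316782225304 yaw from eyes 0.37989675379395926
0.1 0.38205729752816797
0.11 0.38205729752816353
mouth->eyes yaw 0.35862881750328657
nose (182, 255) [0.5666 0.2502 0.1215]
nose (184, 262) [0.565  0.2495 0.1215]
nose (183, 245) [0.5691 0.2504 0.1215]
nosetri [0.5669 0.2512 0.1192] [-0.2 -0.2 -0.3  0.1]
base [0.577  0.2575] [-2.6 -1.9  0.7  2.7  2.6 -0.9 -3.5 -2.3  0.9]
base [0.5807 0.2578] [-0.6 -0.6 -0.4 -0.5  0.7  0.6  0.2 -0.4 -0.8 -0.7]
base [0.5798 0.2575] [-0.7 -1.   0.4  1.6  0.9 -3.3 -6.2 -4.9 -1.1 -0.1 -0.5 -0.7 -1.1 -0.2
 -0.4 -0.8 -1.2 -1.5 -1.1]
ear [0.5902 0.2167 0.0684] [-0.6 -0.6 -0.9  0.3]
brush [0.6575 0.0091 0.1524] [ 0.1  0.1  0.1 -0. ]
brush [0.6183 0.009  0.1495] [-0.3 -0.2 -0.3  0.1]
brush [0.5812 0.0075 0.1525] [ 0.  0.  0. -0.]
brush [0.5421 0.0065 0.1498] [-0.3 -0.3 -0.4  0.1]
brush [0.5055 0.0049 0.1537] [-0.1 -0.1 -0.1  0. ]
brush [0.4677 0.004  0.1513] [-0.  -0.  -0.1  0. ]
```

```bash
cat > ov.py <<'E'
from h import *
def overlay(name,img,c0,size,k,polys,pts,out):
    # crop from c0 size with scale k; draw polylines
    im=cv2.resize(img[c0[1]:c0[1]+size[1],c0[0]:c0[0]+size[0]],None,fx=k,fy=k,interpolation=cv2.INTER_CUBIC)
    g=lambda P:np.round(((proj(name,P)-c0+.5)*k-.5)).astype(int)
    for P,col in polys: cv2.polylines(im,[g(P)],False,col,1)
    for P,col in pts: cv2.drawMarker(im,tuple(int(v) for v in g(P)[0]),col,cv2.MARKER_CROSS,9,1)
    return im
E
python3 - <<'E'
from ov import *
hp=(.579,.2565,.373); a=np.linspace(0,2*np.pi,60)
circ=lambda rr,z:np.c_[rr*np.cos(a),rr*np.sin(a),0*a+z]
polys=[(pose(hp,circ(.048,0)),(0,255,0)),(pose(hp,[(-.045,0,.1215),(.04,0,.1215)]),(255,255,0))]
pts=[(pose(hp,[(-.0095,0,.1215)]),(0,0,255))]
A=overlay("top",cv2.imread("pics/top0.png"),(166,155),(60,60),6.6,polys,pts,0)
B=overlay("scene",cv2.imread("pics/scene0.png"),(376,142),(60,60),6.6,polys,pts,0)
cv2.imwrite("pics/ovh.png",np.clip(np.hstack([A,B])*1.3,0,255).astype(np.uint8))
E
```

```text
(no output)
```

View pics/ovh.png

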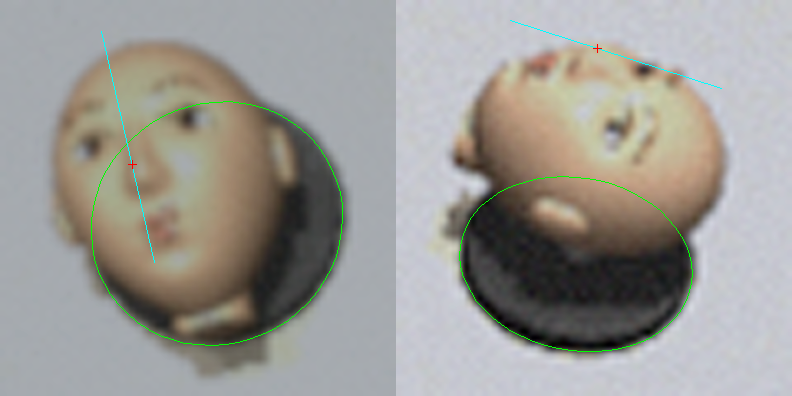

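Top view: nose about (188,181). The base outline and nose agree to about 2–3 mm, so I place the nose at (0.5685, 0.2515) with yaw 0.373. The shield fit agrees between the cameras to 2.5 mm. I'll go above the grip and look again.

```bash
cat >> h.py <<'E'
from scipy.spatial.transform import Rotation as Rn
def quat(yaw,sg=1):
    x=np.array([0,0,-1.]);y=sg*np.array([-np.sin(yaw),np.cos(yaw),0]);return Rn.from_matrix(np.c_[x,y,np.cross(x,y)]).as_quat()
SH=(.5543,-.2406,.3235); HD_NOSE=(.5685,.2515); HY=.373
E
python3 - <<'E'
from h import *
g=pose(SH,[(-.070,0,0)])[0];print(g)
t=np.r_[HD_NOSE,0]+pose((0,0,HY),[(-.07,0,0)])[0];print(t)
for sg in(1,-1):
    for P,y in((g,SH[2]),(t,HY)):
        for z in(.011,.1425,.25,.3):
            q=r.solve_ik([P[0],P[1],z],quat(y,sg));print(sg,z,None if q is None else np.round(q,3))
E
```

```text
[ 0.487931   -0.26285209  0.        ]
[0.50331332 0.22599125 0.        ]
1 0.011 [-0.602  0.701  1.717 -0.     0.723 -2.496]
1 0.1425 [-0.602  0.5    1.625 -0.     1.017 -2.496]
1 0.25 [-0.602  0.375  1.496 -0.     1.27  -2.496]
1 0.3 [-0.602  0.332  1.421 -0.     1.389 -2.496]
1 0.011 [ 0.314  0.699  1.724 -0.     0.719 -1.63 ]
1 0.1425 [ 0.314  0.497  1.631 -0.     1.014 -1.63 ]
1 0.25 [ 0.314  0.372  1.502 -0.     1.268 -1.63 ]
1 0.3 [ 0.314  0.328  1.427 -0.     1.387 -1.63 ]
-1 0.011 [-0.602  0.701  1.717 -0.     0.723  0.645]
-1 0.1425 [-0.602  0.5    1.625 -0.     1.017  0.645]
-1 0.25 [-0.602  0.375  1.496 -0.     1.27   0.645]
-1 0.3 [-0.602  0.332  1.421 -0.     1.389  0.645]
-1 0.011 [ 0.314  0.699  1.724 -0.     0.719  1.512]
-1 0.1425 [ 0.314  0.497  1.631 -0.     1.014  1.512]
-1 0.25 [ 0.314  0.372  1.502 -0.     1.268  1.512]
-1 0.3 [0.314 0.328 1.427 0.    1.387 1.512]
```

```bash
python3 - <<'E'
from h import *
q=quat(SH[2],-1); g=pose(SH,[(-.070,0,0)])[0]
r.servo_line([.208,.589,.32],rate=.2)
r.movep([g[0],g[1],.32],q)
r.servo_line([g[0],g[1],.10],rate=.2)
s=r.get_state();print(s["time_s"],s["position"],s["contact_force"])
for n in("scene","top"): cv2.imwrite(f"pics/{n}1.png",vision.grab_frame(n)[:,:,::-1])
a=cv2.imread("pics/top1.png")[165:285,330:450];b=cv2.imread("pics/scene1.png")[215:335,190:310]
cv2.imwrite("pics/c1.png",cv2.resize(np.hstack([a,b]),(800,400),interpolation=cv2.INTER_CUBIC))
E
```

```text
5.0833 [ 0.48841983 -0.26313621  0.10084065] [-8.34173694e-04 -7.58109224e-02  1.12029932e+00]
```

View pics/c1.png

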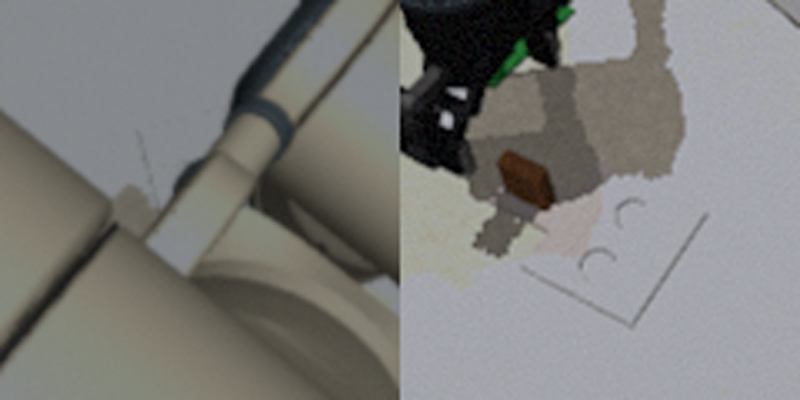

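```bash
python3 - <<'E'
from ov import *
s=r.get_state();p=s["position"];y=SH[2];d=np.array([-np.sin(y),np.cos(y),0])
im=cv2.imread("pics/scene1.png")
pts=[(p,(0,0,255)),(p+[0,0,.03]+d*.05,(0,255,0)),(p+[0,0,.03]-d*.05,(255,0,0)),([*p[:2],.048],(0,255,255))]
cv2.imwrite("pics/c2.png",np.clip(overlay("scene",im,(150,170),(150,120),5,[],pts,0)*1.5,0,255))
print(Rn.from_quat(s["ee_rot"]).as_matrix().round(3))
E
```

```text
[[ 0.001  0.318 -0.948]
 [-0.001 -0.948 -0.318]
 [-1.     0.001 -0.001]][ WARN:0@0.759] global loadsave.cpp:1063 imwrite_ Unsupported depth image for selected encoder is fallbacked to CV_8U.
```

View pics/c2.png

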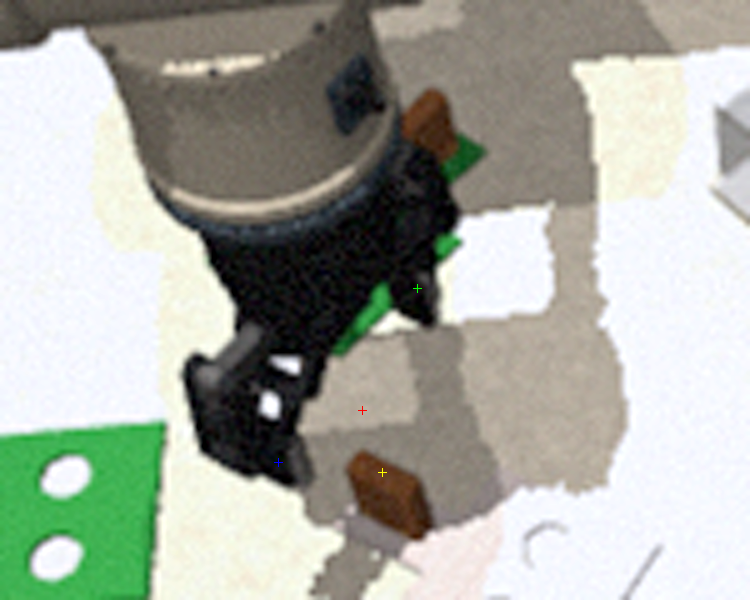

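The scene view shows the fingers straddling the grip, and the predicted grip-top centre (yellow) lies on its top face. Descend, grip, lift a little and check.

```bash
python3 - <<'E'
from h import *
g=pose(SH,[(-.070,0,0)])[0]
r.servo_line([g[0],g[1],.0115],rate=.08)
s=r.get_state();print(s["time_s"],s["position"],s["contact_force"])
w=r.grip(0.0);s=r.get_state();print(w,s["width"],s["position"],s["contact_force"])
r.servo_line([g[0],g[1],.232],rate=.12)
r.wait(.2);s=r.get_state();print(s["time_s"],s["position"],s["width"],s["contact_force"],s["torque"])
for n in("scene","top"): cv2.imwrite(f"pics/{n}2.png",vision.grab_frame(n)[:,:,::-1])
E
```

```text
6.4417 [ 0.48820108 -0.26302655  0.01195381] [ 0.0336023  -0.27658158 -0.66925016]
False 0.012930043127436773 [ 0.48798955 -0.26288829  0.01165988] [-1.1922915   0.19899574  4.45783678]
9.2833 [ 0.48786784 -0.26283412  0.23172909] 0.013130672298703254 [-0.12312805  0.44665108 -0.45354312] [-0.07530418  0.01687387  0.00047506]
```

View pics/scene2.png

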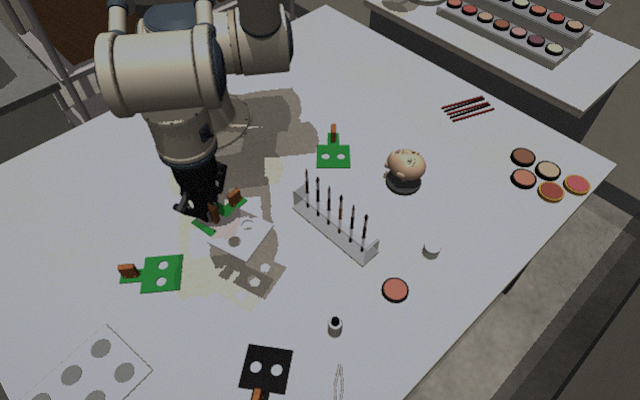

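View pics/top2.png

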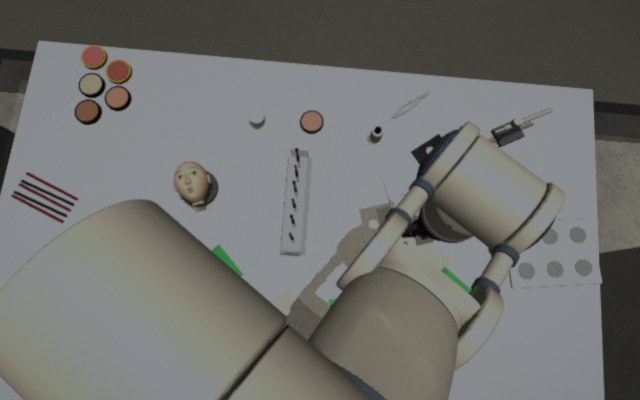

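```bash
cat >> ov.py <<'E'
a=np.linspace(0,2*np.pi,40)
def shield_polys(T):  # T: 4x4 world from shield
    L=[np.array([(45,48),(45,-48),(-45,-48),(-45,-17),(-96,-17),(-96,17),(-45,17),(-45,48),(45,48)])]
    L+=[np.c_[12*np.cos(a),12*np.sin(a)+s*22] for s in(1,-1)]
    out=[(np.c_[l,0*l[:,0]+3]/1e3@T[:3,:3].T+T[:3,3],(0,0,255)) for l in L]
    g=np.array([(-88,7,48),(-52,7,48),(-52,-7,48),(-88,-7,48),(-88,7,48)])/1e3
    return out+[(g@T[:3,:3].T+T[:3,3],(0,255,0))]
def mat(x,y,z,yaw,pitch=0,roll=0):
    M=np.eye(4);M[:3,:3]=Rn.from_euler("ZYX",[yaw,pitch,roll]).as_matrix();M[:3,3]=x,y,z;return M
E
python3 - <<'E'
from ov import *
T=mat(SH[0],SH[1],.2317-.0117,SH[2])
A=overlay("scene",cv2.imread("pics/scene2.png"),(185,180),(110,85),7,shield_polys(T),[],0)
B=overlay("scene",cv2.imread("pics/scene2.png"),(185,180),(110,85),7,[],[],0)
cv2.imwrite("pics/c3.png",A);cv2.imwrite("pics/c4.png",B)
E
```

```text
(no output)
```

View pics/c3.png

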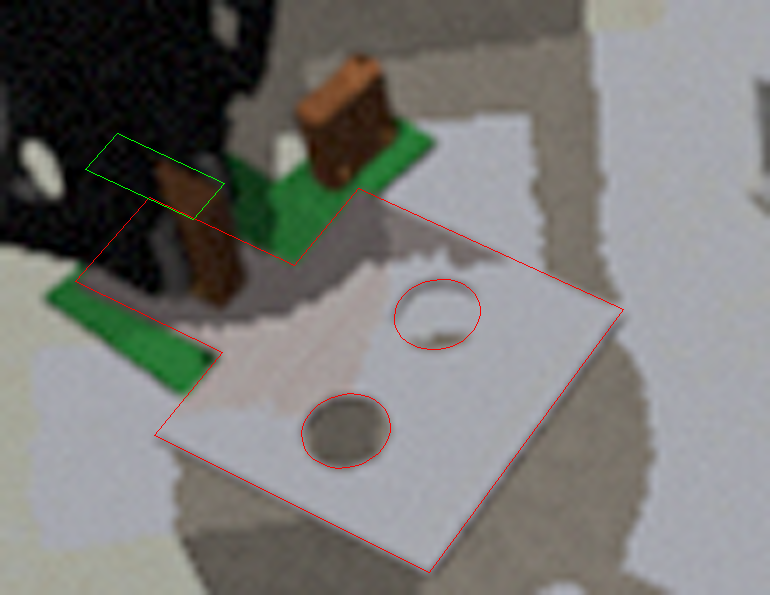

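View pics/c4.png

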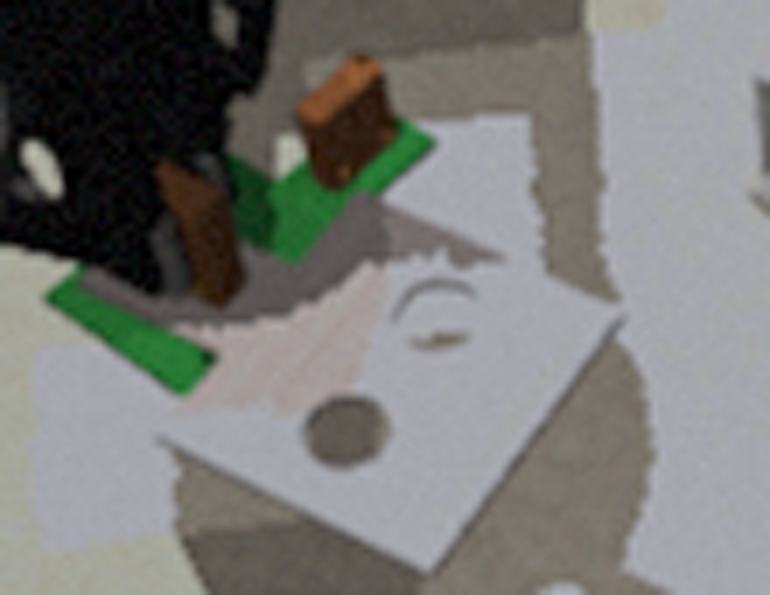

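The overlay matches within a pixel, so the shield is level and hasn't slipped. Carrying it over the stand with about 60 mm clearance, then down to a height of 40 mm over the nose to check.

```bash
python3 - <<'E'
from h import *
t=np.r_[HD_NOSE,0]+pose((0,0,HY),[(-.07,0,0)])[0]
q=quat(HY,-1)
r.servo_line([t[0],t[1],.232],rate=.12,ori=q)
r.servo_line([t[0],t[1],.1615+.0117],rate=.06)
r.wait(.3);s=r.get_state();print(s["time_s"],s["position"],s["width"],s["contact_force"],np.abs(s["joint_vel"]).max())
for n in("scene","top"): cv2.imwrite(f"pics/{n}3.png",vision.grab_frame(n)[:,:,::-1])
from ov import *
p=s["position"];R=Rn.from_quat(s["ee_rot"]).as_matrix();y=np.arctan2(-R[1,2],-R[0,2]);print(y)
o=p+np.r_[.07*np.cos(y),.07*np.sin(y),-.0117];T=mat(*o,y)
for n,c0 in(("scene",(370,120)),("top",(140,130))):
    cv2.imwrite(f"pics/o3{n}.png",overlay(n,cv2.imread(f"pics/{n}3.png"),c0,(100,85),7,shield_polys(T),[],0))
E
```

```text
15.0417 [0.50337862 0.22603075 0.17335144] 0.013477302575080419 [ 0.8577862   0.81514755 -1.59725613] 0.001368032784065062
0.3730575235433701
```

View pics/o3scene.png

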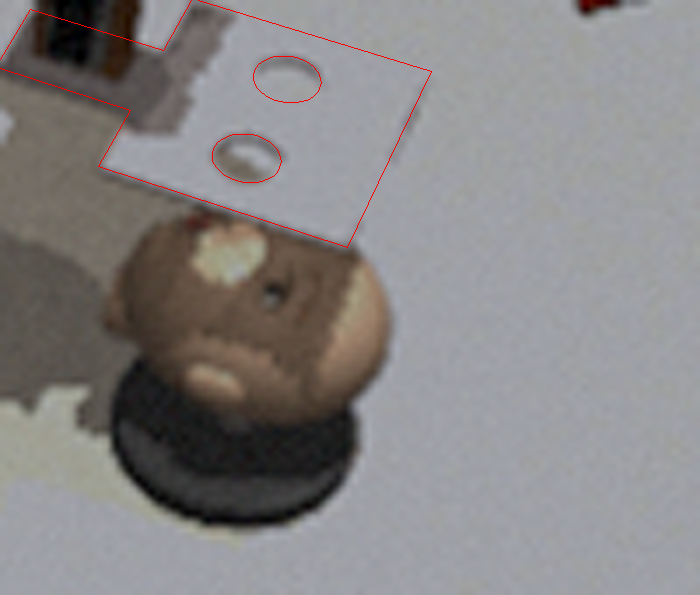

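View pics/o3top.png

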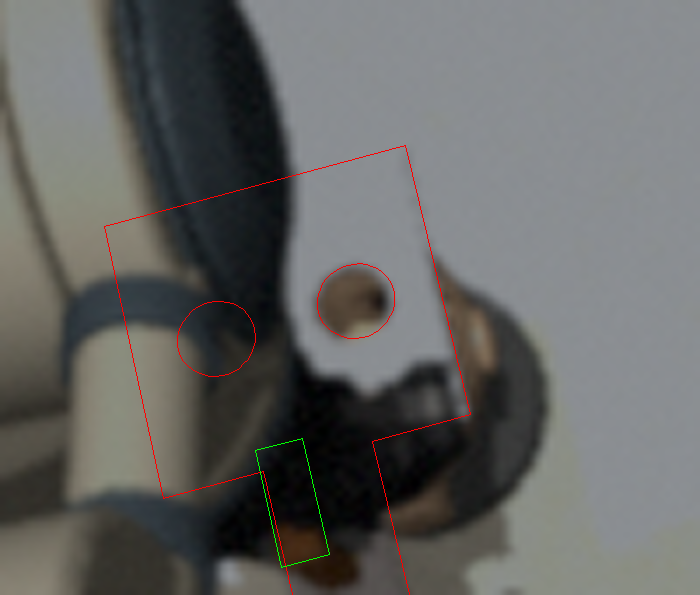

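View pics/scene3.png

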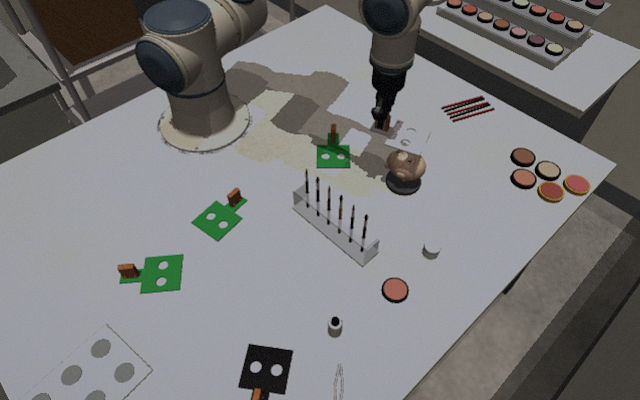

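Everything is still in line: the brushes are standing, the head hasn't moved, and the openings match the overlay. Final descent to a 10 mm gap.

```bash
python3 - <<'E'
from ov import *
t=np.r_[HD_NOSE,0]+pose((0,0,HY),[(-.07,0,0)])[0]
r.servo_line([t[0],t[1],.1317+.0117],rate=.03)
r.wait(.5);s=r.get_state();print(s["time_s"],s["position"],s["width"],s["contact_force"],np.abs(s["joint_vel"]).max())
for n in("scene","top"): cv2.imwrite(f"pics/{n}4.png",vision.grab_frame(n)[:,:,::-1])
p=s["position"];R=Rn.from_quat(s["ee_rot"]).as_matrix();y=np.arctan2(-R[1,2],-R[0,2]);print(y,R[:,0])
o=p+np.r_[.07*np.cos(y),.07*np.sin(y),-.0117];T=mat(*o,y);print(o)
hp=(.579,.2565,.373);circ=(pose(hp,np.c_[.048*np.cos(a),.048*np.sin(a),0*a]),(0,255,0))
for n,c0 in(("scene",(370,120)),("top",(140,130))):
    im=cv2.imread(f"pics/{n}4.png");cv2.imwrite(f"pics/o4{n}.png",overlay(n,im,c0,(100,85),7,shield_polys(T)+[circ],[],0))
im=cv2.imread("pics/scene4.png");cv2.imwrite("pics/r4.png",overlay("scene",im,(370,120),(100,85),7,[],[],0))
E
```

```text
16.7833 [0.50332818 0.22601157 0.14342906] 0.0132578062401752 [-0.51863613 -0.79413872 -0.4849681 ] 0.001540031702817236
0.37298381844179906 [ 4.84779843e-05  2.74549942e-05 -9.99999998e-01]
[0.56851527 0.25151927 0.13172906]
```

View pics/o4scene.png

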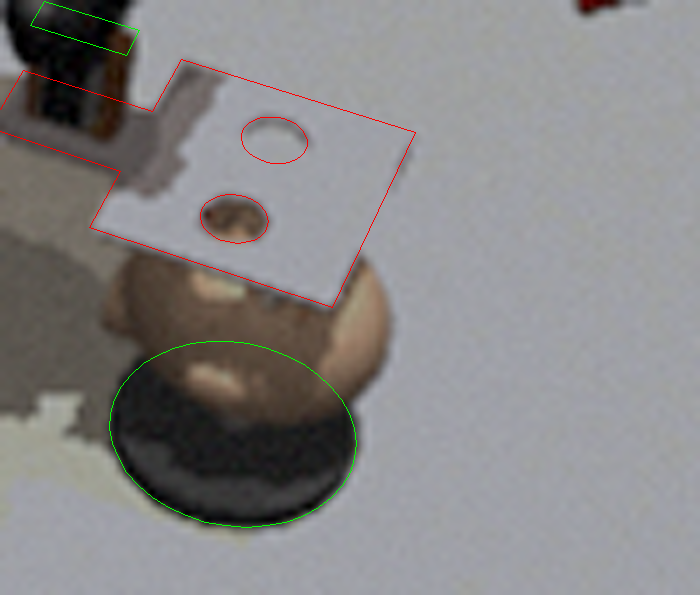

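View pics/o4top.png

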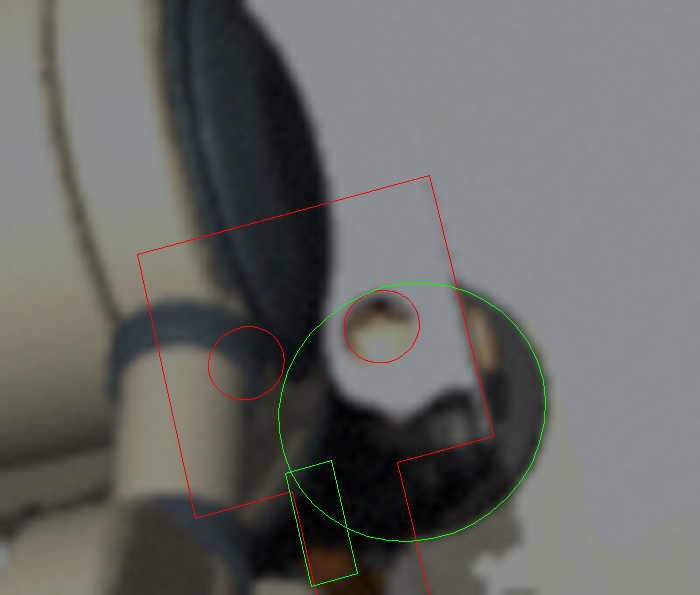

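View pics/r4.png

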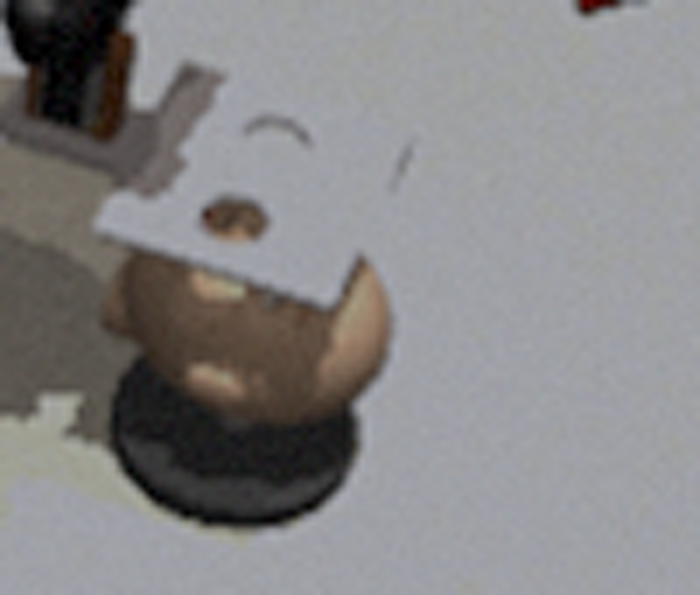

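View pics/scene4.png

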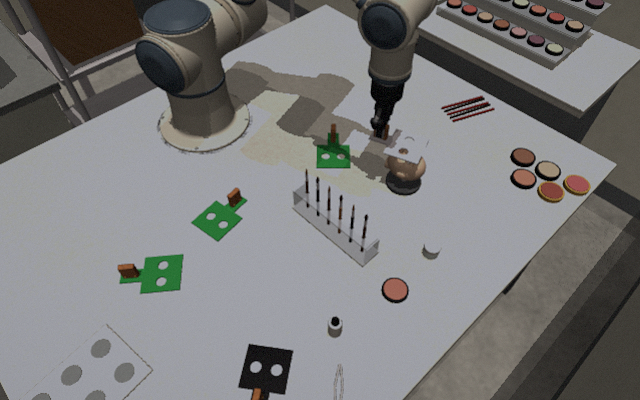

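```bash
python3 - <<'E'
from h import *
a=cv2.imread("pics/scene0.png").astype(int);b=cv2.imread("pics/scene4.png").astype(int)
for nm,(x0,y0,x1,y1) in dict(brushes=(288,165,380,264),base=(386,183,420,193),jar=(422,240,442,260),compact=(380,276,410,302),bottle=(326,314,344,336)).items():
    print(nm,np.abs(a-b)[y0:y1,x0:x1].mean().round(2))
s=r.get_state();print(s["time_s"],s["position"],s["width"],s["contact_force"])
r.close_job()
E
```

```text
brushes 8.03
base 4.53
jar 5.84
compact 5.19
bottle 5.46
16.8833 [0.50332406 0.22598768 0.14341612] 0.012677958445430034 [-0.12634451 -0.15718211 -1.2476872 ]
the job is handed in; nothing more can be done
```

I gripped the aluminium shield and carried it over the brush stand about 60 mm above the brush tips. I handed the job in at 16.9 s with the arm holding it level and still over the doll's face, grip towards the chin.

**Final position:** By the arm's own readings, the bridge is at (0.5685, 0.2515) and the underside is at 131.7 mm. That is about 10 mm above the nose's stated height. The yaw is 0.373 rad, matching the face.

**Checks that agreed:**
- In the scene camera, the shield's outline and openings match the prediction within about a pixel, so it is level and has not slipped.
- The head's base circle has not moved.
- The brushes are still standing. The stand, jar, bottle and compact look unchanged; the before/after picture differences there are at or slightly above noise level, with the arm's shadow probably adding a little around the stand.
- The force readings stayed at 2 N or less during the carry and hold.

**Less certain:**
- My nose position estimates disagreed by 2–4 mm between the direct view of the nose and the stand's base circle. I used a value in between.
- The arm hid one opening in the top view, so that one is confirmed only from the scene camera.
- The 10 mm gap comes from the arm's height reading, not from a direct measurement.

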